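# Seat the ring carrier on the setting stand and wedge it fast

## Robot

A 6-joint arm with a two-finger parallel gripper is mounted at the origin on the work surface. World frame = base frame: x ahead of the robot, y to its left, z up, the work surface at z = 0. Lengths are in m, angles in degrees, forces in N, time in s.
With the tool pointing down it reaches from about 0.325 to 0.775 m from the base axis. Payload 5.5 kg.
Tool frame: the origin (TCP) lies at the centre of the arm's flange, where the gripper is bolted on; the fingertips stand 182 mm ahead of it and the grasp point (between the pads) lies 163 mm ahead of it; z points along the fingers, y is the direction in which the jaws open and shut (so a half turn about z gives the same grasp; the last joint's range is limited). The gripper opens to 88 mm and grips with 3 to 60 N. Pads are 20 mm wide; open, the fingers measure 115 mm over their backs; the gripper's body (75 mm by 178 mm) begins 61 mm behind the grasp point.
Start: joints at [-75.327, 5.22, 70.514, -0, 104.267, -3.249], TCP at [0.185, -0.571, 0.405] pointing down, gripper open.
Joint ranges: [-164.24, 164.24], [-49.07, 125.15], [9.68, 141.18], [-86.29, 266.29], [3.28, 154.24], [-151.56, 151.56]. Speed limits (degrees/s): [147.25, 147.25, 172.46, 180, 180, 180].

## Interface

Orientations are given as [roll, pitch, yaw] about the fixed x, y, z axes, in that order (R = Rz(yaw) Ry(pitch) Rx(roll)).
In Python, from station import r gives the robot as it stands. The module is installed in compiled form; this text tells all that it offers. Calls block until the motion is done:
- r.reach(position, orientation): joint-space move of the TCP to a pose.
- r.servo_line(position, rotation=None, speed=0.15): straight line of the TCP; rotation=None keeps the orientation; speed is the mean speed in m/s.
- r.move_joints(angles): joint-space move.
- r.let_go() and r.grab(squeeze=None): open the fingers fully, or close them until they stop; squeeze is the grip in N (None keeps the last).
- r.wait(seconds).
- r.inverse_kinematics(position, orientation): joint angles nearest the present ones, or None.
- r.sense(): the state.
- r.snapshot(name): name is "scene" or "top" or "wrist"; returns a dict with "frame" (420x560x3 uint8, red, green, blue), "fx", "fy", "cx", "cy" (pixels), "R" (3x3) and "t" (3): a world point X has camera coordinates R X + t. Camera axes: x right, y down, z forward; pixel columns grow to the right and rows downward; lengths in m; the calibration is good to about 2 mm. A picture is of the moment at which its call begins. There is no depth.
A pose or a line that the arm cannot do raises r.IKError and nothing moves.
- r.hand_in(): hands the job in, once; it reports no verdict.
The state is a dict: "clock": time; "joints": joint angles; "joint_vel": joint speeds; "joint_torque": joint torques, N m; "tcp_pos": TCP position; "orientation": TCP orientation; "contact_force": force on the tool from outside, world axes, zero at the start; "torque": the same for the moment, N m; "opening": finger opening in m.
Only numpy, scipy, OpenCV 4.12 (cv2) and the standard library are available. Lean on these libraries where they do the work, as an engineer would, in place of code of your own. Each camera call takes 0.05 s, during which the arm holds its last target.

## Task

Take the loose ring carrier by its block and seat it on the two dowel pins of the sloping setting stand, big hole on the big pin, so that the plate lies fully home and flat on the stand's bed. Then tap or push the captive wedge at the stand's side in over the edge of the plate until it stops and holds the plate tight, and let go. Leave the other things on the bench where they are.

Things in the scene. Friction and masses are not known exactly. Their poses are not given: they have to be found in the camera images.
- carrier: Loose ring carrier, 0.3 to 0.5 kg: aluminium plate 76 (x) x 112 (y) x 8 mm thick with two through holes on its y axis, a 13 mm one at y = +36 mm and a 9 mm one at y = -36 mm, and a block with a ring on its middle. Starts flat on the bench (z = 0), ring up. Origin: centre of the plate's underside; z up out of the plate.
- carrier_block (a point): Centre of the carrier's dark steel holding block: 24 mm (carrier x) by 34 mm (y), from 8 to 38 mm above the plate's underside. Grip its two flat sides facing +x and -x. A finger ring stands clamped in its top, in the middle plane: 24 mm wide along y, up to 7 mm thick along x, top 64 mm above the underside. A small screw head sticks out 5 mm at the block's +y side.
- hole_big (a point): Centre of the carrier's 13 mm hole, at the plate's underside (carrier y = +36 mm).
- hole_small (a point): Centre of the carrier's 9 mm hole, at the plate's underside (carrier y = -36 mm).
- bed: Sloping steel bed of the setting stand (grey, fixed to the bench). Face slopes 28 degrees, low side to the robot. Origin: on the face midway between the pins, 60 mm above the bench; x up the slope, y level, to the stand's left seen from the robot, z square out of the face. Face x -42 to +42, y -94 to +62 mm, 14 mm thick. Seated with big hole on big pin, the carrier's frame coincides with this one.
- pin_big (a point): Foot, at the face, of the 12 mm dowel pin at bed y = +36 mm. It stands 16 mm out of the face, along the bed's z; the last 5 mm taper in by 3 mm on the radius.
- pin_small (a point): Foot, at the face, of the 8 mm dowel pin at bed y = -36 mm. It stands 14 mm out of the face; the last 5 mm taper in by 3 mm on the radius.
- guide (a point): Centre of the wedge's dark steel guide, at the face: it covers bed y -92 to -66 mm, x -18 to +18 mm, and is 34 mm tall.
- wedge: Steel wedge, captive in the guide, sliding along the bed's y. Axes like the bed's. Origin: under its nose, level with the bed's face. From the nose it runs 50 mm along -y (16 mm wide), top 23.5 mm above the face, underside sloping 10 degrees, 9.3 mm above the face at the nose, lower behind; then a head 22 (x) x 20 mm long, 2 to 26 mm above the face, always outside the guide and bed.
- wedge_tail (a point): Centre of the flat rear face of the wedge's head (70 mm behind the nose, 14 mm above the bed's face), where it is struck or pushed, along the bed's +y.
- wedge_slide (a joint): Travel of the wedge in m along the bed's +y: 0 drawn back (nose 16 mm clear of a seated plate's edge), 0.030 the end of the guide. Starts drawn back, 0 to 0.009. It slides stiffly (about 4 N), meets the edge of a properly seated plate at about 0.0235, jams within the next 1 to 5 mm and stays where it is left.
- ring_clamp: Bystander: wooden jeweller's ring clamp lying on the bench, about 150 x 33 x 26 mm, with a steel collar. Origin under the collar, long side along x.
- loupe: Bystander: folding loupe lying on the bench, black lens barrel 29 mm across and 16 mm tall (origin under it) with a steel cover 40 mm long to +x.
- wax_jar: Bystander: amber glass jar with a metal lid, 48 mm across, 45 mm tall. Origin at the centre of its underside.
Mind the look-alikes: they are no part of the job. Leave any blue look-alike of the part that bears bed alone.

How it is judged:
By the outcome, as a careful person would: the job done as asked, in the order asked, and still so for the second after the job is handed in, with the robot touching nothing.
It also fails if it takes over 50 s, if anything falls off the work surface, if the arm or the gripper's body presses on something with over 40 N, if the wrist force passes 120 N, or if a joint passes its speed limit or range.

## Working session

There is one attempt and no reset: what is moved stays moved. The work goes in short steps, each a Python script; the robot and the scene stay as the last script left them, time stands still between calls to the robot, and variables do not carry over. Pictures are saved under pics/ and viewed, and the job is handed in when it is done.

```bash
ls; mkdir -p pics
cat > h.py <<'E'
import numpy as np, cv2
from station import r
def snap(n,f):
    s=r.snapshot(n); cv2.imwrite('pics/'+f+'.png',s['frame'][:,:,::-1]); np.savez('pics/'+f+'.npz',**s); return s
E
python3 - <<'E'
from h import *
for n in ['scene','top','wrist']:
    s=snap(n,n+'0'); print(n,s['fx'],s['cx'],s['cy'],'cam',-np.array(s['R']).T@np.array(s['t'])); print(np.array(s['R']).round(3).tolist())
print(r.sense())
E
```

```text
pics
scene 384.4383091542152 281.45434271476836 210.8153380361414 cam [0.7781682  0.47950036 0.85040394]
[[-0.863, 0.506, -0.015], [0.428, 0.714, -0.554], [-0.27, -0.484, -0.832]]
top 452.34158226536397 270.8751392558431 207.02681834563526 cam [0.31295631 0.03721715 1.39476   ]
[[-0.01, -1.0, 0.008], [-0.988, 0.009, -0.154], [0.154, -0.009, -0.988]]
wrist 289.1431292227836 282.02358245975375 213.46150556289766 cam [ 0.25117764 -0.5484505   0.38442673]
[[0.308, -0.951, -0.002], [-0.919, -0.298, 0.259], [-0.247, -0.078, -0.966]]
{'clock': 0.15, 'joints': array([-7.53249401e+01,  5.25628985e+00,  7.05645548e+01,  1.84232879e-03,
        1.04266472e+02, -3.24770705e+00]), 'joint_vel': array([ 0.04487351, -0.11808737, -0.21247003, -0.01584104, -0.01196134,
        0.08278646]), 'joint_torque': array([ 1.12481430e-03, -4.47046244e+01, -4.06906950e+01,  6.99255662e-02,
        2.74422026e-02, -9.99069243e-05]), 'tcp_pos': array([ 0.18467012, -0.5709418 ,  0.40374866]), 'orientation': array([-1.79912925e+02, -6.73004957e-03,  1.79232144e+01]), 'contact_force': array([-0.40304428, -0.27990938, -0.18673197]), 'torque': array([-0.00523608, -0.01644021,  0.0392084 ]), 'opening': 0.08781000207804572}
```

View pics/scene0.png

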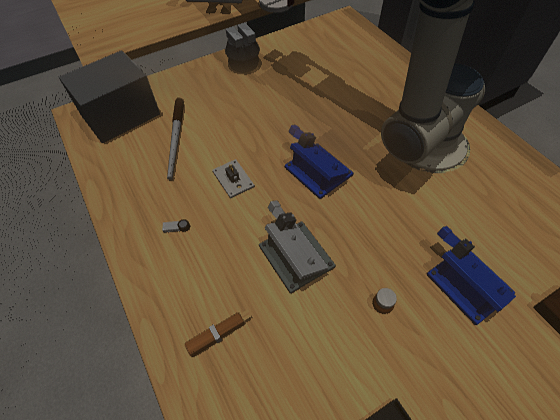

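View pics/top0.png

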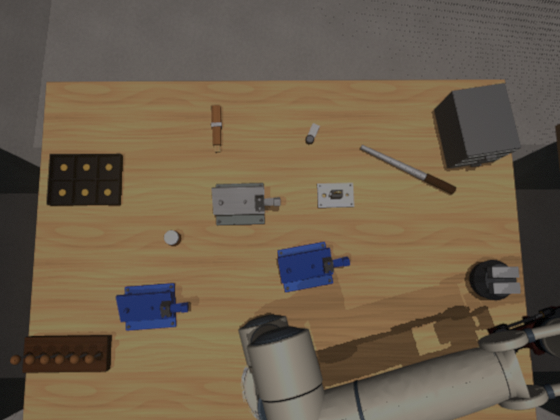

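View pics/wrist0.png

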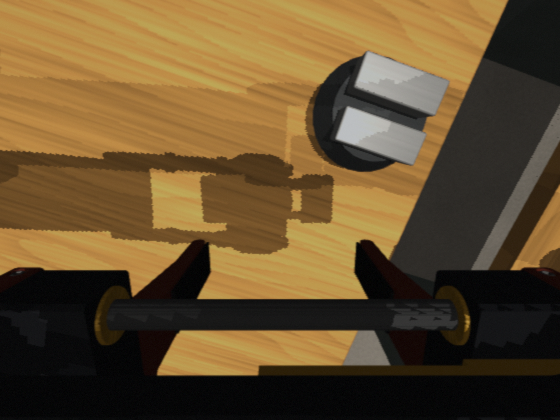

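The scene view shows the grey stand at about (297,250), with blue look-alikes at (320,165) and (470,280). The loose carrier is at (233,177). In the top view the grey stand is at (240,204), the blue stands at (308,266) and (150,307), and the carrier at (335,195). I'll enlarge crops of the top view to confirm.

Run:
```python
import cv2,numpy as np
a=cv2.imread('pics/top0.png'); b=cv2.imread('pics/scene0.png')
c=cv2.resize(a[165:245,200:370],None,fx=4.6,fy=4.6,interpolation=cv2.INTER_CUBIC); cv2.imwrite('pics/topc.png',cv2.convertScaleAbs(c,alpha=1.6))
c=cv2.resize(b[150:300,200:350],None,fx=4,fy=4,interpolation=cv2.INTER_CUBIC); cv2.imwrite('pics/scenec.png',cv2.convertScaleAbs(c,alpha=1.6))
```

```text
(no output)
```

View pics/topc.png

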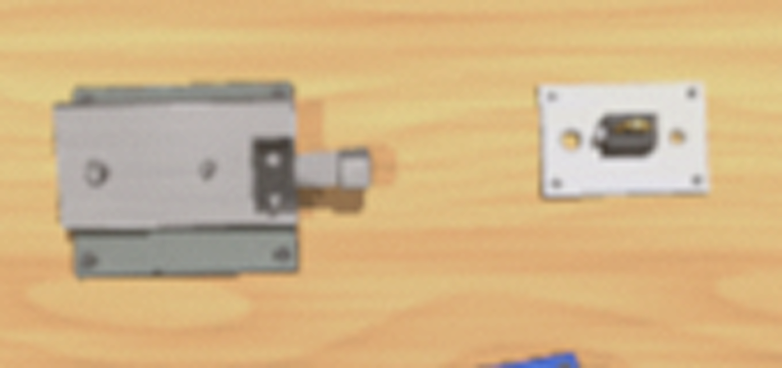

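View pics/scenec.png

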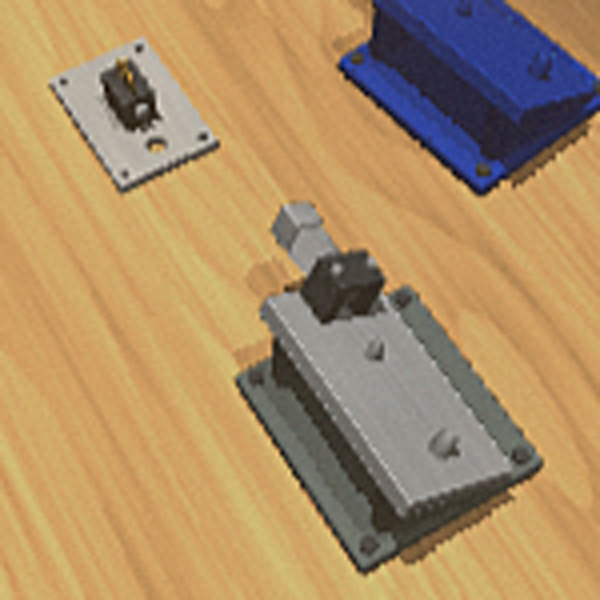

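Three stands could be meant: grey at top (240,204), blue at (308,266) and blue at (150,307). The crops confirm the grey one. It has a grey face, two pins, a dark guide and a steel wedge on its right (the robot's −y side), with the big pin to the left. The carrier at (335,195) has its big hole on the left too. Next I'll compute coarse positions and take close wrist views.

```bash
cat >> h.py <<'E'
from scipy.spatial.transform import Rotation as Ro
def ray(s,p):
    R=np.array(s['R']);t=np.array(s['t'])
    return -R.T@t, R.T@np.array([(p[0]-s['cx'])/s['fx'],(p[1]-s['cy'])/s['fy'],1.0])
def onz(s,p,z):
    c,d=ray(s,p); return c+d*(z-c[2])/d[2]
def proj(s,X):
    q=np.array(s['R'])@np.array(X)+np.array(s['t']); return np.array([s['fx']*q[0]/q[2]+s['cx'],s['fy']*q[1]/q[2]+s['cy']])
def tri(obs):
    A=np.zeros((3,3));b=np.zeros(3)
    for s,p in obs:
        c,d=ray(s,p); d=d/np.linalg.norm(d); M=np.eye(3)-np.outer(d,d); A+=M;b+=M@c
    return np.linalg.solve(A,b)
def ld(f): return dict(np.load('pics/'+f+'.npz'))
E
python3 - <<'E'
from h import *
s=ld('top0')
for n,p,z in [('hb',(324.1,195.4),.008),('hs',(347.4,194.8),.008),('pb',(220.9,202.8),.074),('ps',(245.2,201.7),.072)]: print(n,onz(s,p,z).round(4))
w=ld('wrist0'); x=r.sense(); Rt=Ro.from_euler('xyz',x['orientation'],degrees=True).as_matrix()
c=-w['R'].T@w['t']; print('cam in tool',Rt.T@(c-x['tcp_pos'])); print((w['R']@Rt).T.round(3))
q=None
for P in [(.40,-.13,.38),(.40,.08,.42)]:
  for yaw in (-90,0,90,180): 
    print(P,yaw,r.inverse_kinematics(P,[180,0,yaw]))
E
```

```text
hb [ 0.5637 -0.1424  0.008 ]
hs [ 0.565  -0.2152  0.008 ]
pb [0.5321 0.1722 0.074 ]
ps [0.5352 0.1004 0.072 ]
cam in tool [ 0.07019915 -0.00090324  0.01933157]
[[ 0.    -0.966 -0.259]
 [ 1.     0.    -0.   ]
 [ 0.    -0.259  0.966]]
(0.4, -0.13, 0.38) -90 None
(0.4, -0.13, 0.38) 0 [-2.26408912e+01 -2.30118588e+01  9.83931640e+01 -2.54444375e-14
  1.04618695e+02  6.73591088e+01]
(0.4, -0.13, 0.38) 90 [-22.64089123 -23.01185879  98.39316396   0.         104.61869483
 -22.64089123]
(0.4, -0.13, 0.38) 180 [ -22.64089123  -23.01185879   98.39316396    0.          104.61869483
 -112.64089123]
(0.4, 0.08, 0.42) -90 None
(0.4, 0.08, 0.42) 0 [ 6.52881931e+00 -2.42577667e+01  9.52338956e+01 -2.54444375e-14
  1.09023871e+02  9.65288193e+01]
(0.4, 0.08, 0.42) 90 [ 6.52881931e+00 -2.42577667e+01  9.52338956e+01 -2.54444375e-14
  1.09023871e+02  6.52881931e+00]
(0.4, 0.08, 0.42) 180 [  6.52881931 -24.25776668  95.23389562   0.         109.02387106
 -83.47118069]
```

```bash
cat >> h.py <<'E'
S=np.array([[0,1,0],[1,0,0],[0,0,-1.]])  # columns: tool axes in object frame
def frame(o,yaw,slope=0):
    T=np.eye(4);T[:3,:3]=(Ro.from_euler('z',yaw,degrees=True)*Ro.from_euler('y',-slope,degrees=True)).as_matrix();T[:3,3]=o;return T
def tool(T,p):
    """TCP pose with flange at p in object frame, tool square onto the object"""
    return (T@np.append(p,1))[:3], Ro.from_matrix(T[:3,:3]@S).as_euler('xyz',degrees=True)
E
python3 - <<'E'
from h import *
C=frame([.5644,-.1788,0],1); B=frame([.5407,.1363,.06],2.5,28)
pa=tool(C,[0,-.07,.285]); pb=tool(B,[0,-.07,.285])
print(pa,pb,r.inverse_kinematics(*pa),r.inverse_kinematics(*pb),r.inverse_kinematics(*tool(B,[0,-.16,.19])))
r.reach(*pa); r.wait(.2); snap('wrist','wA'); x=r.sense(); print(x['clock'],x['tcp_pos'])
p,o=pb; r.reach(p,o); r.wait(.2); snap('wrist','wB'); x=r.sense(); print(x['clock'],x['tcp_pos'],p)
E
```

```text
(array([ 0.56562167, -0.24878934,  0.285     ]), array([180.,   0.,  91.])) (array([0.41008131, 0.06053038, 0.31164006]), array([1.52000000e+02, 1.27222187e-14, 9.25000000e+01])) [-26.89654938   8.47452777  79.12142625   0.          92.40404598
 -27.89654938] [  3.97152804 -38.50855634 117.59107857  -0.72262968  72.92658995
   1.5115171 ] [ -9.75813698 -28.23436928 119.57620176   6.52133856  61.35910049
 -13.99580472]
2.2583 [ 0.56534432 -0.24947212  0.28522675]
3.7417 [0.41057125 0.06000503 0.31153015] [0.41008131 0.06053038 0.31164006]
```

View pics/wA.png

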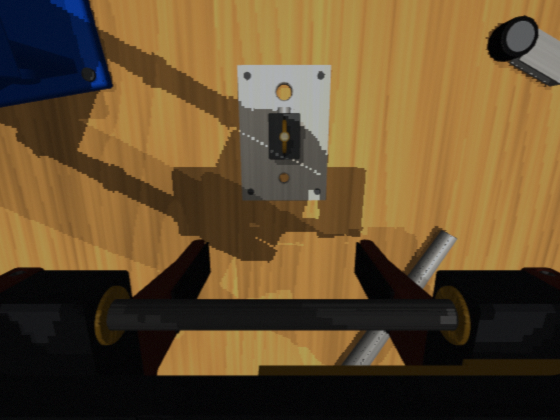

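View pics/wB.png

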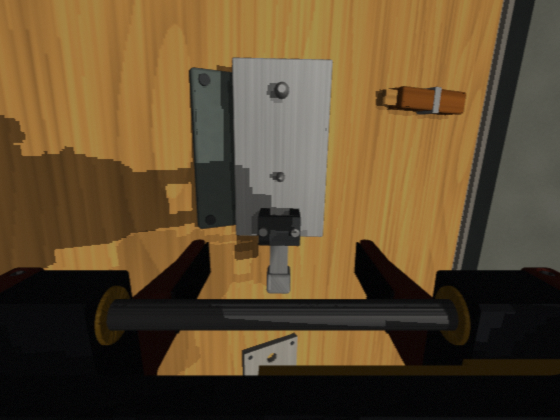

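Wrist view A shows the carrier with its big hole at (284,91), small hole at (284,178) and block at (284,135). Wrist view B shows the grey bed with its big pin at (282,90), small pin at (279,177), guide at (279,227) and wedge head at (279,280). I'll refine these on enlarged crops.

Run:
```python
import cv2,numpy as np
out=[]
for f,pts in [('wA',[(284,91),(284,178)]),('wB',[(281,91),(279,177)])]:
    a=cv2.convertScaleAbs(cv2.imread(f'pics/{f}.png'),alpha=1.5)
    for (x,y) in pts: out.append(cv2.resize(a[y-16:y+16,x-20:x+20],None,fx=9,fy=9,interpolation=cv2.INTER_NEAREST))
cv2.imwrite('pics/cr.png',np.vstack([np.hstack(out[:2]),np.hstack(out[2:])]))
```

```text
(no output)
```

View pics/cr.png

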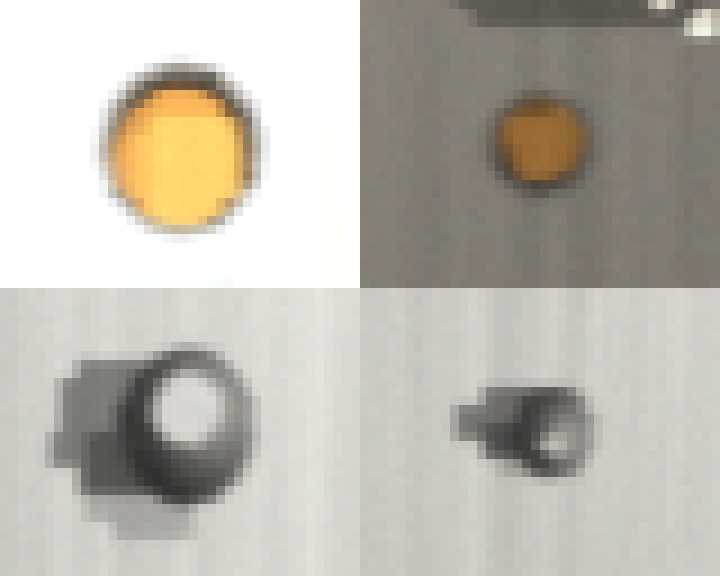

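```bash
cat > m.py <<'E'
from h import *
from scipy.optimize import least_squares
A=ld('wA');Bw=ld('wB')
hb=onz(A,(283.8,90.8),.008);hs=onz(A,(283.5,177.5),.008)
d=hb-hs; print('carrier',((hb+hs)/2).round(4),np.linalg.norm(d).round(4),'yaw',np.degrees(np.arctan2(-d[0],d[1])).round(2))
def fit(obs,free=3):
    def f(q):
        T=frame([q[0],q[1],.06 if free==3 else q[3]],q[2],28); return np.concatenate([proj(s,(T@np.append(X,1))[:3])-p for s,p,X in obs])
    return least_squares(f,[.54,.136,2.5,.06][:free])
wb=[(Bw,(280.9,87.2),[0,.036,.016]),(Bw,(279.8,177.1),[0,-.036,.014])]
q=fit(wb);print('bed wrist',q.x.round(4),q.fun.round(2))
q=fit(wb,4);print('bed wrist z free',q.x.round(4),q.fun.round(2))
Tp=ld('top0')
tb=[(Tp,(220.9,202.8),[0,.036,.014]),(Tp,(245.2,201.7),[0,-.036,.012])]
q=fit(tb);print('bed top',q.x.round(4),q.fun.round(2))
E
python3 m.py
```

```text
carrier [ 0.5649 -0.1783  0.008 ] 0.0721 yaw 0.8
bed wrist [0.5391 0.1382 1.5011] [-0.01  0.08 -0.01 -0.09]
bed wrist z free [0.5388 0.1381 1.5025 0.0604] [ 0. -0. -0.  0.]
bed top [0.54   0.1366 1.6268] [-0.02  0.    0.02 -0.  ]
```

```bash
cat >> h.py <<'E'
C=frame([.5649,-.1783,0],.8); B=frame([.5390,.1382,.06],1.5,28)
def st(T=None,m=''):
    x=r.sense(); 
    if T is not None:
        Rt=Ro.from_euler('xyz',x['orientation'],degrees=True).as_matrix()
        loc=np.linalg.inv(T)@np.append(x['tcp_pos'],1); er=Ro.from_matrix(S.T@T[:3,:3].T@Rt).as_rotvec(degrees=True)
        print(m,'t%.2f'%x['clock'],'loc mm',(loc[:3]*1e3).round(2),'rot',er.round(2),'F obj',(T[:3,:3].T@x['contact_force']).round(1),'M',x['torque'].round(2),'op %.4f'%x['opening'])
        return loc[:3],x
    return x
E
python3 - <<'E'
from h import *
r.reach(*tool(C,[0,0,.27])); st(C)
r.servo_line(tool(C,[0,0,.193])[0],speed=.12); r.wait(.15); l,x=st(C,'down')
snap('wrist','g1')
r.grab(45); r.wait(.1); st(C,'grip'); snap('wrist','g2')
E
```

```text
t4.77 loc mm [ -0.     0.59 270.31] rot [-0.04  0.02 -0.01] F obj [-0.3 -0.8  0.8] M [ 0.01 -0.06 -0.  ] op 0.0879
down t5.71 loc mm [ 3.9000e-01 -1.0000e-01  1.9441e+02] rot [-0.12 -0.05 -0.  ] F obj [ 0.4 -0.1 -0. ] M [-0.01 -0.05 -0.01] op 0.0878
grip t6.86 loc mm [ 5.00e-02 -1.00e-02  1.93e+02] rot [-0.01 -0.   -0.  ] F obj [ 0.7  0.3 -0.2] M [ 0.01 -0.22  0.  ] op 0.0237
```

Run:
```python
from h import *
r.servo_line(tool(C,[0,0,.193+.15])[0],speed=.2); r.wait(.1); st(C,'lift')
s=snap('wrist','g3'); 
r.reach(*tool(B,[0,0,.193+.06])); r.wait(.2); st(B,'over bed')
snap('scene','s3'); snap('wrist','g4'); snap('top','t3')
import cv2
a=cv2.imread('pics/s3.png'); b=cv2.resize(a[130:310,200:380],(600,600),interpolation=cv2.INTER_CUBIC); cv2.imwrite('pics/s3c.png',cv2.convertScaleAbs(b,alpha=1.4))
```

```text
lift t7.91 loc mm [-2.1000e-01  7.0000e-02  3.4036e+02] rot [0.23 0.09 0.  ] F obj [ 0.3 -0.2 -3.5] M [-0.01 -0.1   0.05] op 0.0236
over bed t9.39 loc mm [  0.74  -0.71 252.97] rot [ 0.01 -0.06  0.08] F obj [-2.3 -0.5 -3.6] M [-0.06  0.36 -0.02] op 0.0240
```

View pics/g4.png

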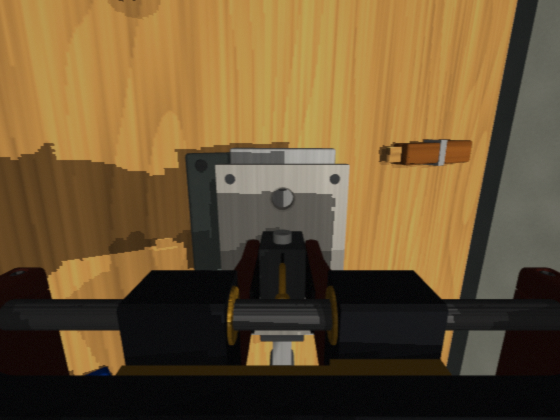

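View pics/s3c.png

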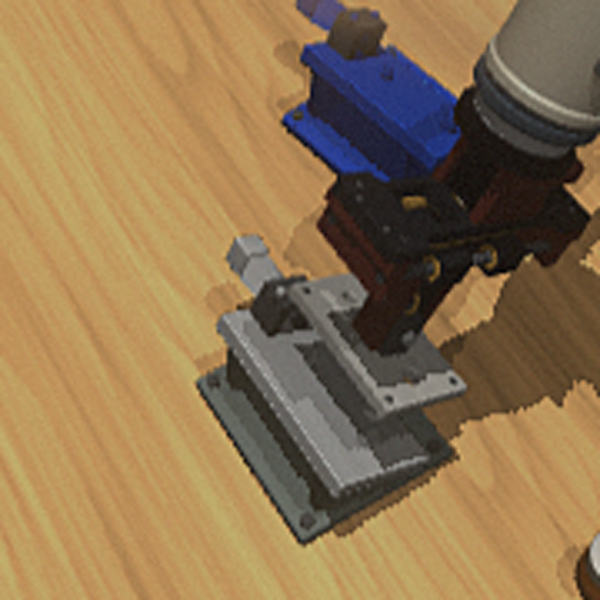

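Run:
```python
from h import *
l,x=st(B,'now'); s=ld('g4')
o=l-np.array([0,0,.193])
for p in ([0,.036,.008],[-.038,.056,.008],[.038,.056,.008]): print(proj(s,(B@np.append(o+p,1))[:3]).round(1))
a=cv2.imread('pics/g4.png'); b=cv2.resize(a[150:250,210:360],None,fx=5,fy=5,interpolation=cv2.INTER_NEAREST); cv2.imwrite('pics/g4c.png',cv2.convertScaleAbs(b,alpha=1.5))
r.servo_line(tool(B,[0,0,.193+.022])[0],speed=.08); r.wait(.3); st(B,'22mm')
snap('wrist','g5')
```

```text
now t9.54 loc mm [  0.35  -0.43 252.86] rot [ 0.02 -0.04  0.05] F obj [-1.9  0.3 -3.6] M [-0.04  0.48  0.02] op 0.0239
[282.1 197.8]
[215.2 163.4]
[348.9 163.2]
22mm t10.47 loc mm [2.9000e-01 4.0000e-02 2.1551e+02] rot [-0.06  0.01  0.  ] F obj [-2.  -0.1 -3.2] M [-0.01  0.44 -0.02] op 0.0240
```

View pics/g4c.png

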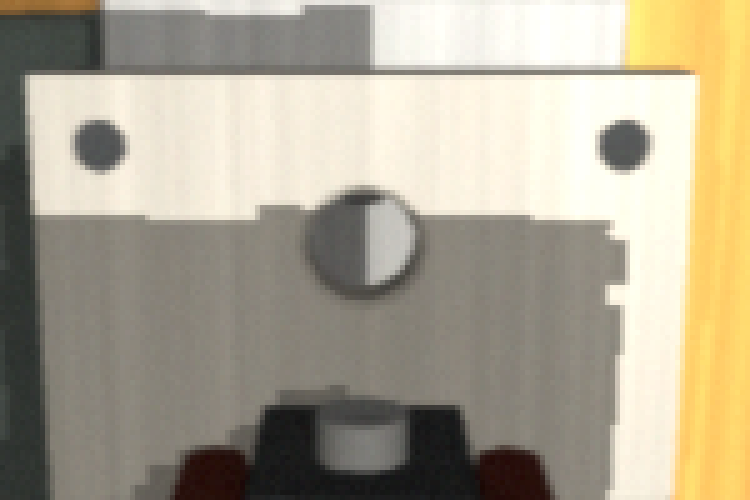

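The in-hand hole is at (282.1,198.1) against a predicted (282.1,197.8), so the grasp is true. I'll descend in small steps and watch the force.

Run:
```python
from h import *
for h in (.016,.012,.009,.006,.004):
    r.servo_line(tool(B,[0,0,.193+h])[0],speed=.04); r.wait(.05); l,x=st(B,'%.3f'%h)
    if np.linalg.norm(x['contact_force'])>18: print('stop'); break
snap('wrist','g6'); snap('scene','s6')
a=cv2.imread('pics/s6.png'); b=cv2.resize(a[180:300,240:360],(600,600),interpolation=cv2.INTER_CUBIC); cv2.imwrite('pics/s6c.png',cv2.convertScaleAbs(b,alpha=1.4))
```

```text
0.016 t10.87 loc mm [-2.1000e-01 -3.0000e-02  2.0866e+02] rot [ 0.04 -0.01 -0.  ] F obj [-0.3  0.5 -3.4] M [-0.04  0.47 -0.04] op 0.0236
0.012 t11.17 loc mm [-1.0000e-01 -2.0000e-02  2.0479e+02] rot [ 0.02 -0.01 -0.  ] F obj [-2.1 -0.8 -3.3] M [-0.02  0.39  0.04] op 0.0240
0.009 t11.47 loc mm [ 9.0000e-02 -7.0000e-02  2.0197e+02] rot [-0.01 -0.01  0.  ] F obj [-0.2 -1.2 -4.4] M [-0.13  0.26 -0.06] op 0.0237
0.006 t11.77 loc mm [ 1.0000e-01 -8.0000e-02  1.9894e+02] rot [-0.02 -0.01  0.  ] F obj [-1.  -1.3 -4.7] M [-0.19  0.11 -0.13] op 0.0237
0.004 t12.07 loc mm [ 1.2000e-01 -5.0000e-02  1.9699e+02] rot [-0.02 -0.01  0.  ] F obj [ 0.3 -1.8 -5. ] M [-0.17  0.02 -0.21] op 0.0238
```

View pics/s6c.png

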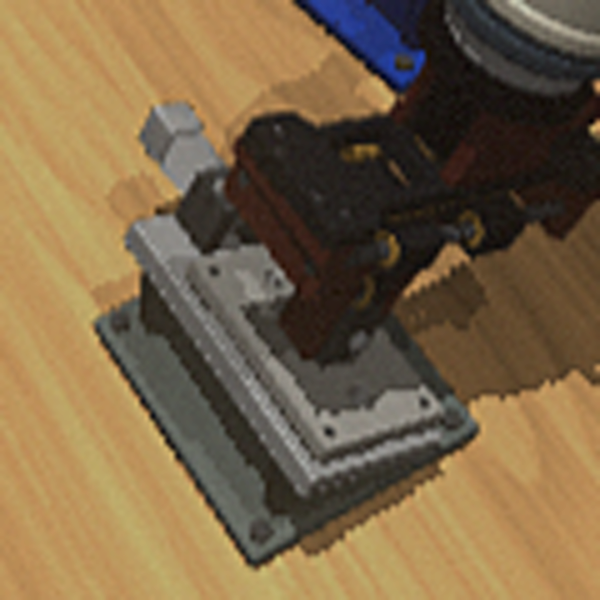

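View pics/g6.png

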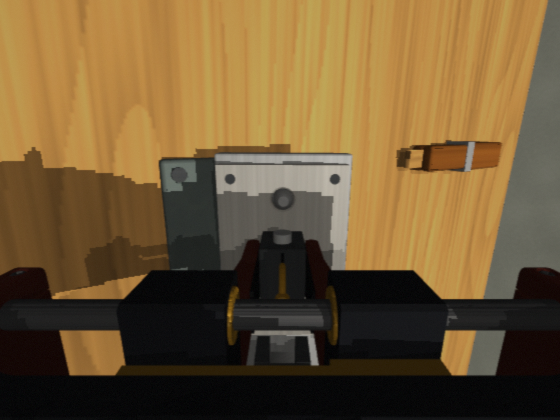

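The big pin stands in the big hole at (283,199) in the wrist view. I'll lower the rest of the way until the plate bears on the bed.

Run:
```python
from h import *
for h in (.0025,.0015,.0008,0,-.0006,-.0012,-.0018,-.0024):
    r.servo_line(tool(B,[0,0,.193+h])[0],speed=.03); r.wait(.08); l,x=st(B,'%.4f'%h)
    if (B[:3,:3].T@x['contact_force'])[2]>15: print('stop'); break
```

```text
0.0025 t12.50 loc mm [ 1.3000e-01 -3.0000e-02  1.9553e+02] rot [-0.02 -0.    0.  ] F obj [ 1.7 -1.2 -4.7] M [-0.19 -0.12 -0.21] op 0.0237
0.0015 t12.83 loc mm [ 1.2000e-01 -2.0000e-02  1.9457e+02] rot [-0.02 -0.    0.  ] F obj [ 1.1 -1.7 -2.9] M [-0.27 -0.11 -0.22] op 0.0239
0.0008 t13.17 loc mm [ 1.5000e-01 -3.0000e-02  1.9391e+02] rot [-0.03 -0.   -0.  ] F obj [ 1.6 -1.9 -2.3] M [-0.3  -0.15 -0.22] op 0.0239
0.0000 t13.50 loc mm [ 1.0000e-01 -1.0000e-02  1.9305e+02] rot [-0.02 -0.    0.  ] F obj [ 1.4 -1.3 -2.6] M [-0.33 -0.22 -0.3 ] op 0.0239
-0.0006 t13.83 loc mm [1.7000e-01 3.0000e-02 1.9269e+02] rot [-0.02  0.   -0.  ] F obj [ 0.5 -0.6  3.5] M [-0.46  0.09 -0.38] op 0.0238
-0.0012 t14.17 loc mm [2.4000e-01 5.0000e-02 1.9265e+02] rot [0.01 0.   0.  ] F obj [-2.8 -2.4  9.7] M [-0.65  0.6  -0.42] op 0.0238
-0.0018 t14.50 loc mm [3.1000e-01 5.0000e-02 1.9264e+02] rot [ 0.03 -0.01  0.  ] F obj [-5.5 -3.6 16.8] M [-0.77  1.08 -0.45] op 0.0238
stop
```

Run:
```python
from h import *
r.let_go(); r.wait(.1); st(B,'open')
r.servo_line(tool(B,[0,0,.193+.09])[0],speed=.2); 
r.reach(*tool(B,[0,-.09,.193+.1])); r.wait(.2); st(B,'up')
s=snap('wrist','w7'); snap('scene','s7')
for n,p in dict(hb=[0,.036,.016],hs=[0,-.036,.014],tail0=[0,-.142,.026],edge=[-.038,-.056,.008],edge2=[.038,.056,.008]).items(): print(n,proj(s,(B@np.append(p,1))[:3]).round(1))
a=cv2.imread('pics/s7.png'); b=cv2.resize(a[180:300,240:360],(600,600),interpolation=cv2.INTER_CUBIC); cv2.imwrite('pics/s7c.png',cv2.convertScaleAbs(b,alpha=1.4))
```

```text
open t15.68 loc mm [2.0000e-02 0.0000e+00 1.9122e+02] rot [-0.  0. -0.] F obj [ 0.3 -0.2  0.9] M [-0.09  0.12 -0.02] op 0.0878
up t16.94 loc mm [ -0.33 -89.2  292.05] rot [ 0.11  0.05 -0.07] F obj [ 0.5 -0.5 -0.2] M [-0.01  0.15  0.02] op 0.0878
hb [283.6  67.5]
hs [283.4 157.5]
tail0 [283.1 273.4]
edge [242.  179.1]
edge2 [330.  43.]
```

View pics/s7c.png

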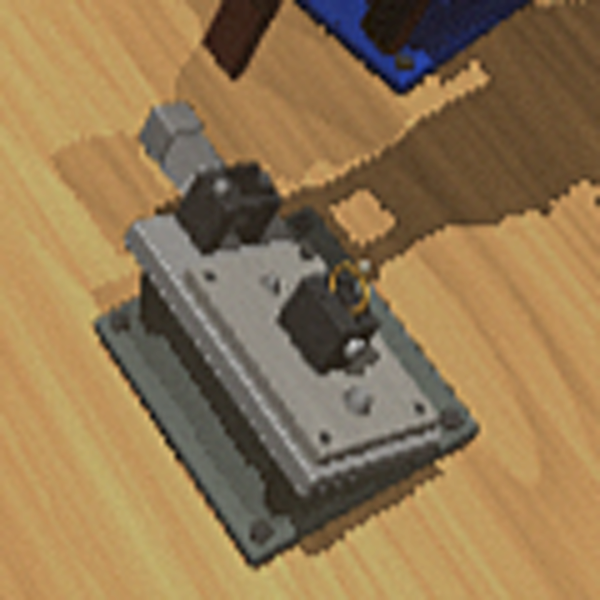

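View pics/w7.png

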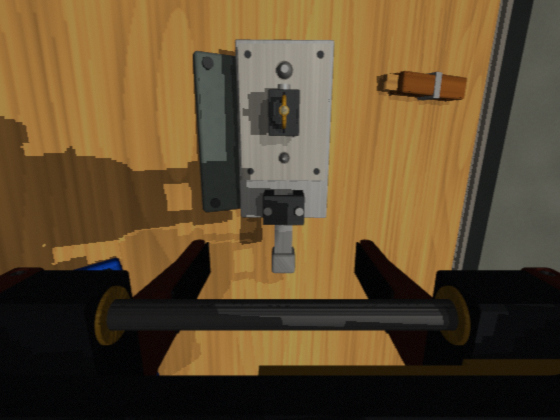

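Both pins show through the plate at (285,69) and (284,158). The plate edges match the predicted fully seated position, and the wedge tail sits near slide 0–2 mm. Now I'll push it with closed fingers.

Run:
```python
from h import *
r.reach(*tool(B,[0,-.18,.193+.06])); r.grab(20)
r.servo_line(tool(B,[0,-.18,.182])[0],speed=.15); r.wait(.1); st(B,'low')
y=-.18
hit=False
while y<-.140:
    y+=.003
    r.servo_line(tool(B,[0,y,.182])[0],speed=.05); l,x=st(B,'%.4f'%y)
    F=(B[:3,:3].T@x['contact_force'])[1]
    if F<-10: print('stop'); break
```

```text
low t19.58 loc mm [   0.8  -180.09  183.17] rot [-0.12 -0.03 -0.01] F obj [-0.3  0.2  1. ] M [-0.05  0.09  0.01] op 0.0004
-0.1770 t19.83 loc mm [   0.39 -176.85  182.7 ] rot [-0.08 -0.01 -0.02] F obj [-0.4  0.6  0.9] M [-0.08  0.17  0.01] op 0.0003
-0.1740 t20.08 loc mm [ 2.0000e-02 -1.7381e+02  1.8208e+02] rot [-0.01  0.01 -0.02] F obj [0.4 0.3 0.8] M [-0.07  0.09  0.01] op 0.0003
-0.1710 t20.33 loc mm [-2.0000e-02 -1.7085e+02  1.8195e+02] rot [ 0.01  0.01 -0.02] F obj [-0.3 -0.8  0.2] M [-0.05  0.16  0.03] op 0.0004
-0.1680 t20.58 loc mm [-2.0000e-02 -1.6783e+02  1.8197e+02] rot [ 0.    0.01 -0.01] F obj [ 0.4 -0.1  0.1] M [-0.07  0.11  0.02] op 0.0006
-0.1650 t20.83 loc mm [ 1.0000e-02 -1.6482e+02  1.8201e+02] rot [-0.    0.01 -0.01] F obj [-0.2  0.1 -0.3] M [-0.08  0.06  0.05] op 0.0004
-0.1620 t21.08 loc mm [-1.0000e-02 -1.6184e+02  1.8199e+02] rot [ 0.    0.01 -0.02] F obj [-0.6  1.2  0.6] M [-0.02  0.11  0.01] op 0.0003
-0.1590 t21.33 loc mm [-1.0000e-02 -1.5884e+02  1.8199e+02] rot [ 0.    0.01 -0.02] F obj [ 0.8 -0.3  0.4] M [-0.04  0.1   0.02] op 0.0007
-0.1560 t21.58 loc 
[... 241 characters left out ...]
.0004
-0.1500 t22.08 loc mm [ 4.0000e-02 -1.5013e+02  1.8202e+02] rot [-0.01 -0.04 -0.01] F obj [-0.6 -4.2 -0.2] M [-0.59  0.08 -0.32] op 0.0007
-0.1470 t22.33 loc mm [ 2.0000e-02 -1.4697e+02  1.8200e+02] rot [-0.01 -0.   -0.01] F obj [ 1.1 -3.4 -0.8] M [-0.56  0.08 -0.28] op 0.0008
-0.1440 t22.58 loc mm [ 4.0000e-02 -1.4389e+02  1.8200e+02] rot [-0.01  0.02 -0.01] F obj [ 0.9 -2.5 -1.1] M [-0.56  0.04 -0.22] op 0.0003
-0.1410 t22.83 loc mm [ 4.0000e-02 -1.4088e+02  1.8199e+02] rot [-0.01  0.02 -0.01] F obj [ 1.1 -3.5 -1.3] M [-0.57 -0.06 -0.26] op 0.0006
-0.1380 t23.08 loc mm [ 3.0000e-02 -1.3789e+02  1.8200e+02] rot [-0.01  0.02 -0.01] F obj [ 0.8 -2.5 -1.1] M [-0.54 -0.13 -0.29] op 0.0003
```

Run:
```python
from h import *
y=-.138
while y<-.115:
    y+=.0015 if y<-.131 else .0008
    r.servo_line(tool(B,[0,y,.182])[0],speed=.04); l,x=st(B,'%.4f'%y)
    F=(B[:3,:3].T@x['contact_force'])[1]
    if F<-25: print('stop'); break
snap('wrist','w8'); snap('scene','s8')
a=cv2.imread('pics/s8.png'); b=cv2.resize(a[180:300,240:360],(600,600),interpolation=cv2.INTER_CUBIC); cv2.imwrite('pics/s8c.png',cv2.convertScaleAbs(b,alpha=1.4))
```

```text
-0.1365 t23.33 loc mm [ 5.0000e-02 -1.3647e+02  1.8201e+02] rot [-0.01  0.   -0.  ] F obj [ 1.7 -4.8 -1.6] M [-0.57 -0.13 -0.34] op 0.0008
-0.1350 t23.58 loc mm [ 3.0000e-02 -1.3496e+02  1.8198e+02] rot [-0.01  0.01 -0.01] F obj [ 1.7 -2.9 -2. ] M [-0.54 -0.17 -0.33] op 0.0006
-0.1335 t23.83 loc mm [ 4.0000e-02 -1.3346e+02  1.8203e+02] rot [-0.01  0.01 -0.01] F obj [ 1.4 -2.8 -1.4] M [-0.58 -0.17 -0.37] op 0.0004
-0.1320 t24.08 loc mm [ 4.0000e-02 -1.3195e+02  1.8204e+02] rot [-0.01  0.01 -0.01] F obj [ 1.1 -3.5 -2.7] M [-0.53 -0.21 -0.36] op 0.0003
-0.1305 t24.33 loc mm [ 3.0000e-02 -1.3048e+02  1.8203e+02] rot [-0.01  0.   -0.01] F obj [ 2.8 -2.5 -1.3] M [-0.55 -0.21 -0.36] op 0.0001
-0.1297 t24.58 loc mm [ 3.0000e-02 -1.2983e+02  1.8203e+02] rot [-0.01 -0.02 -0.  ] F obj [ 1.6 -4.2 -1.9] M [-0.73 -0.18 -0.38] op 0.0004
-0.1289 t24.83 loc mm [ 4.0000e-02 -1.2923e+02  1.8204e+02] rot [-0.   -0.06 -0.01] F obj [ 2.1 -6.1 -2. ] M [-0.91 -0.22 -0.54] op 0.0006
-0.1281 t25.08 loc mm [ 5.0000e-02 -1.2866e+02  1.8207e+02] rot [-0.   -0.1  -0.01] F obj [ 1.3 -6.2 -2.1] M [-1.05 -0.2  -0.62
[... 733 characters left out ...]
 loc mm [ 1.1000e-01 -1.2562e+02  1.8223e+02] rot [ 0.   -0.41 -0.04] F obj [  0.7 -17.1   0.3] M [-2.59 -0.1  -1.36] op 0.0008
-0.1225 t26.83 loc mm [ 1.2000e-01 -1.2519e+02  1.8225e+02] rot [-0.   -0.47 -0.05] F obj [  0.1 -20.5  -0.4] M [-2.87 -0.06 -1.55] op 0.0001
-0.1217 t27.08 loc mm [ 1.5000e-01 -1.2476e+02  1.8230e+02] rot [ 0.   -0.53 -0.05] F obj [  0.3 -22.4  -0.2] M [-3.19 -0.   -1.71] op 0.0005
-0.1209 t27.33 loc mm [ 1.3000e-01 -1.2421e+02  1.8230e+02] rot [ 0.01 -0.57 -0.05] F obj [  0.8 -24.2   0.7] M [-3.38  0.08 -1.78] op 0.0003
-0.1201 t27.58 loc mm [ 1.4000e-01 -1.2375e+02  1.8234e+02] rot [ 0.01 -0.64 -0.06] F obj [  0.3 -26.4   0.8] M [-3.64  0.08 -2.03] op 0.0001
stop
```

View pics/s8c.png

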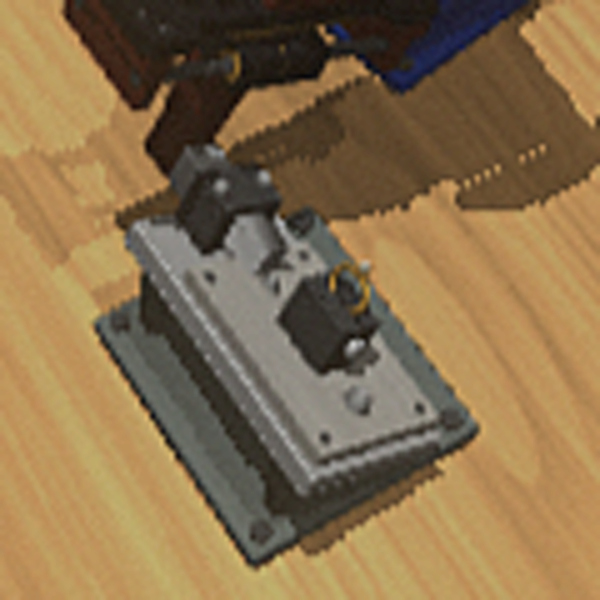

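Run:
```python
from h import *
def tip():
    x=r.sense(); Rt=Ro.from_euler('xyz',x['orientation'],degrees=True).as_matrix()
    return (np.linalg.inv(B)@np.append(x['tcp_pos']+Rt@[0,0,.168],1))[1]*1e3, (B[:3,:3].T@x['contact_force'])[1], x['clock']
print(tip())
y=-.1201
while y<-.105:
    y+=.0008
    r.servo_line(tool(B,[0,y,.182])[0],speed=.04); t,F,c=tip(); print('%.4f tip %.2f F %.1f t %.2f'%(y,t,F,c))
    if F<-36: print('stop'); break
r.wait(.2); print(tip())
```

```text
(np.float64(-125.62966288855284), np.float64(-25.858536294035833), 27.6833)
-0.1193 tip -125.29 F -27.6 t 27.93
-0.1185 tip -125.00 F -29.7 t 28.18
-0.1177 tip -124.91 F -33.0 t 28.43
-0.1169 tip -124.55 F -34.3 t 28.68
-0.1161 tip -124.43 F -36.8 t 28.93
stop
(np.float64(-124.41220067415276), np.float64(-36.65872463587981), 29.1333)
```

Run:
```python
from h import *
r.servo_line(tool(B,[0,-.15,.182])[0],speed=.1)
r.servo_line(tool(B,[0,-.15,.26])[0],speed=.2)
r.reach(*tool(B,[0,-.09,.193+.1])); r.let_go(); r.wait(.2); st(B,'up')
s=snap('wrist','w9'); snap('scene','s9')
for sl in (.02,.0245,.027,.0285,.030): print(sl,'tail top',proj(s,(B@np.append([0,-.142+sl,.026],1))[:3]).round(1),'headfront top',proj(s,(B@np.append([0,-.122+sl,.026],1))[:3]).round(1),'nose top',proj(s,(B@np.append([0,-.072+sl,.0235],1))[:3]).round(1))
a=cv2.imread('pics/w9.png'); b=cv2.resize(a[20:290,200:360],None,fx=2.9,fy=2.2,interpolation=cv2.INTER_CUBIC);
b=cv2.resize(a[150:280,235:335],(600,780)[::1] if 0 else (460,598),interpolation=cv2.INTER_NEAREST); cv2.imwrite('pics/w9c.png',cv2.convertScaleAbs(b,alpha=1.5))
a=cv2.imread('pics/s9.png'); b=cv2.resize(a[180:300,240:360],(600,600),interpolation=cv2.INTER_CUBIC); cv2.imwrite('pics/s9c.png',cv2.convertScaleAbs(b,alpha=1.4))
```

```text
up t32.12 loc mm [ -0.   -90.01 292.99] rot [ 0. -0.  0.] F obj [0.3 0.1 0.8] M [-0.08  0.13  0.03] op 0.0877
0.02 tail top [282.3 252.1] headfront top [282.3 231.4] nose top [282.4 175.8]
0.0245 tail top [282.3 247.5] headfront top [282.3 226.7] nose top [282.4 170.5]
0.027 tail top [282.3 244.9] headfront top [282.3 224. ] nose top [282.4 167.6]
0.0285 tail top [282.3 243.4] headfront top [282.3 222.4] nose top [282.4 165.9]
0.03 tail top [282.3 241.9] headfront top [282.3 220.8] nose top [282.4 164.1]
```

View pics/w9c.png

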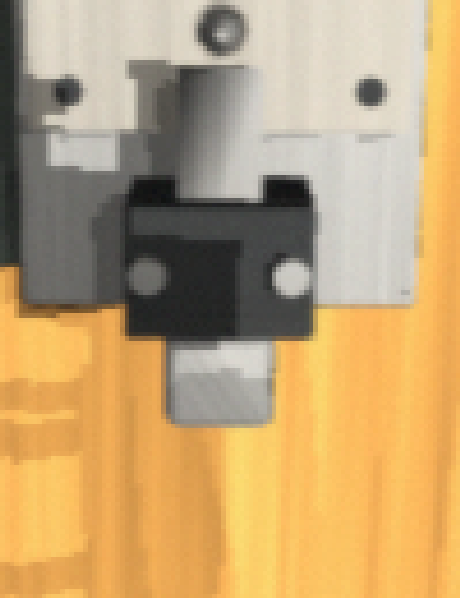

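View pics/s9c.png

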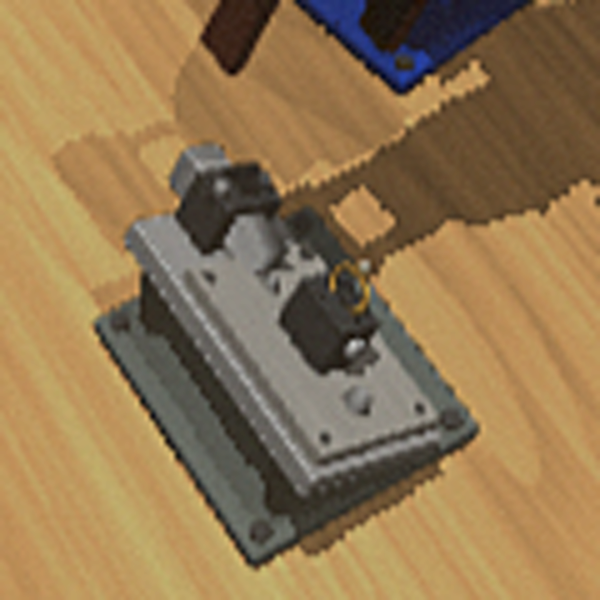

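View pics/w9.png

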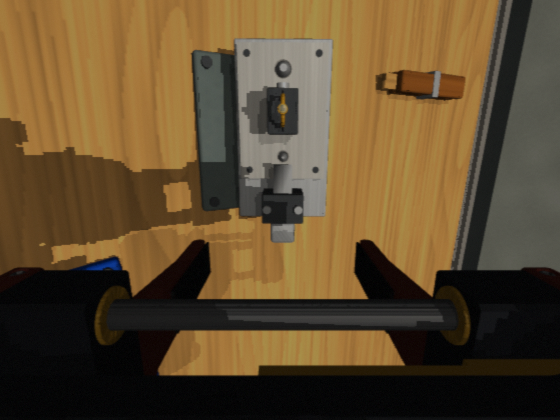

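Run:
```python
from h import *
for f in ('w7','w9'):
    s=ld(f); print(f)
    for n,p in dict(guide_rear_top=[0,-.092,.034],guide_front_top=[0,-.066,.034],guide_front_bot=[0,-.066,0],plate_edge=[.03,-.056,.008],plate_far=[0,.056,.008],bed_rear=[.03,-.094,0],pinb=[0,.036,.016],pins=[0,-.036,.014],nose030=[0,-.042,.0235],tail0=[0,-.142,.026],tail030=[0,-.112,.026]).items(): print(n,proj(s,(B@np.append(p,1))[:3]).round(1))
out=[]
for f in ('w7','w9'):
    a=cv2.imread(f'pics/{f}.png'); out.append(cv2.resize(a[150:280,245:320],None,fx=4.6,fy=4.6,interpolation=cv2.INTER_NEAREST))
cv2.imwrite('pics/cmp.png',cv2.convertScaleAbs(np.hstack(out),alpha=1.5))
for f,c in(('w7',284),('w9',283)):
    g=cv2.cvtColor(cv2.imread(f'pics/{f}.png'),cv2.COLOR_BGR2GRAY).astype(int)
    print(f,'centre col from 155:',g[155:285,c-3:c+4].mean(1).round().astype(int).tolist()); print('col310 from 170',g[170:225,308:313].mean(1).round().astype(int).tolist())
    print('far edge rows 34..46 col 310',g[34:46,308:313].mean(1).astype(int).tolist())
```

```text
w7
guide_rear_top [283.3 224.9]
guide_front_top [283.4 195.4]
guide_front_bot [283.3 188.4]
plate_edge [315.9 179.2]
plate_far [283.6  43. ]
bed_rear [313.8 216.6]
pinb [283.6  67.5]
pins [283.4 157.5]
nose030 [283.4 165.4]
tail0 [283.1 273.4]
tail030 [283.2 243.3]
w9
guide_rear_top [282.4 223.4]
guide_front_top [282.4 194. ]
guide_front_bot [282.3 187.1]
plate_edge [314.9 177.8]
plate_far [282.4  41.9]
bed_rear [312.8 215.3]
pinb [282.4  66.3]
pins [282.4 156.2]
nose030 [282.4 164.1]
tail0 [282.3 271.9]
tail030 [282.3 241.9]
w7 centre col from 155: [65, 71, 82, 95, 89, 67, 60, 74, 114, 138, 141, 141, 141, 140, 140, 140, 141, 140, 140, 140, 139, 139, 139, 138, 136, 128, 134, 135, 135, 135, 134, 134, 134, 127, 80, 73, 73, 73, 71, 65, 27, 36, 46, 47, 48, 47, 46, 45, 30, 26, 26, 27, 28, 27, 27, 27, 28, 27, 27, 27, 27, 26, 27, 27, 26, 26, 28, 27, 28, 42, 96, 121, 124, 125, 125, 124, 117, 107, 105, 105, 106, 105, 105, 105, 105, 105, 105, 105, 105, 105, 105, 105, 105, 104, 105, 104, 105, 101, 75, 72, 89, 101, 113, 114, 113, 113, 111, 110, 108, 108, 107, 106, 106, 105, 104, 105, 104, 96, 11
[... 744 characters left out ...]
27, 27, 29, 46, 97, 116, 139, 140, 139, 135, 121, 111, 108, 108, 107, 107, 106, 105, 105, 105, 105, 97, 106, 127, 130, 130, 130, 130, 130, 130, 130, 128, 128, 129, 128, 128, 126, 126, 126, 126, 125, 124, 124, 124, 124, 124, 123, 123, 123, 121, 122, 122, 123, 124, 125, 124, 124, 124, 125, 128, 131, 131, 131, 131, 131]
col310 from 170 [133, 137, 142, 145, 145, 145, 145, 144, 139, 141, 142, 142, 143, 142, 142, 142, 142, 142, 142, 141, 141, 141, 141, 141, 141, 141, 141, 140, 140, 140, 140, 140, 140, 139, 139, 139, 139, 139, 139, 139, 137, 139, 138, 138, 137, 133, 116, 129, 132, 132, 131, 131, 131, 132, 131]
far edge rows 34..46 col 310 [139, 139, 139, 136, 110, 121, 148, 150, 151, 153, 153, 153]
```

View pics/cmp.png

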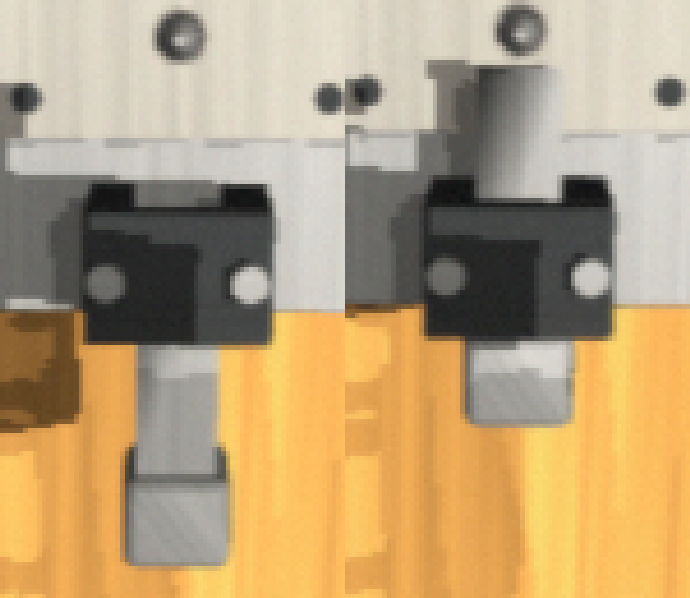

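Run:
```python
from h import *
s=snap('scene','s10'); t=snap('top','t10'); w=snap('wrist','w10'); st(B,'end')
a=cv2.imread('pics/s0.png') if 0 else cv2.imread('pics/scene0.png')
d=cv2.absdiff(a,cv2.imread('pics/s10.png')).max(2)
for n,(x,y) in dict(clamp=(215,335),loupe=(177,226),jar=(385,300),tool=(175,140)).items(): print(n,d[y-18:y+18,x-28:x+28].mean().round(1))
print('w9-w10 diff',cv2.absdiff(cv2.imread('pics/w9.png'),cv2.imread('pics/w10.png'))[30:240,200:340].mean().round(2))
b=cv2.imread('pics/t10.png');b=cv2.resize(b[165:245,195:295],(750,600),interpolation=cv2.INTER_CUBIC); cv2.imwrite('pics/t10c.png',cv2.convertScaleAbs(b,alpha=1.5))
```

```text
end t32.37 loc mm [ -0. -90. 293.] rot [-0.  0.  0.] F obj [-0.1  0.4  1. ] M [-0.06  0.11  0.01] op 0.0875
clamp 5.8
loupe 6.3
jar 6.2
tool 6.3
w9-w10 diff 0.91
```

View pics/t10c.png

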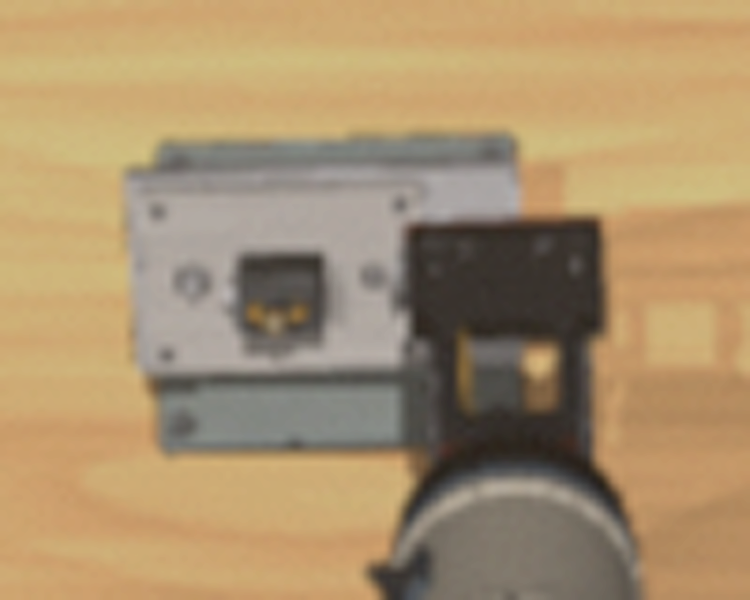

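The top view shows the plate square on the bed with both pins through it, at (192,282) and (373,277) in the crop. The bystanders have not moved beyond image noise.

```bash
python3 -c "
from h import *
r.hand_in(); print(r.sense()['clock'])"
```

```text
the job is handed in; nothing more can be done
the job is handed in; nothing more can be done
```

The carrier is seated on the grey stand with the big hole on the big pin, and the wedge is driven in over its edge. I handed the job in at about 32.4 s with the gripper open and clear of everything.

- **Seating:** I gripped the carrier by its block and lowered it square to the bed. It stopped 0.35 mm below the height I had calculated, and I pressed it down with about 17 N. Pictures afterwards show both pins through the plate and the plate flat on the bed.
- **Wedge:** I pushed it with closed fingers. It slid at about 3–4 N, met the plate where expected, then tightened steadily to 37 N. It stayed put when I backed off.
- **Other things:** the ring clamp, loupe and wax jar look unmoved in the pictures. I left the blue stands alone and checked them only by eye.

**One check that disagreed:** pictures put the wedge travel at about 29–30 mm, but the task gives about 24.5–28.5 mm for the jam. Tracking the fingers gives about 28.5–29 mm. The plate may have slid up to 1 mm along the pins' play, and the pictures resolve only about 1 mm. I therefore can't rule out that the wedge is close to the end of its guide. I did not test the hold by pulling on the plate.

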